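Uncover the trimming bed and scrape the chips into its tray

TASK

Lift the loose yellow guard cover off the trimming station and set it down gently, right way up, in the middle of the blue mat. Then, with the red-handled scraper block and not with the fingers, sweep the three orange chips off the steel bed into the grey catch tray, and put the scraper back upright on its blade on the bench. Do not disturb the jug, the bottle or the cardboard core.

Things in the scene. Friction and masses are not known exactly. Their poses are not given: they have to be found in the camera images.
- machine: Fixed trimming station: white body with a flat steel bed on top, 150 (x) x 130 (y) mm, 75 mm above the bench; origin on the bench under the bed's centre. On its +y side a grey catch tray is built on. On its -x side a control panel 117 mm high, from 102 to 162 mm from the origin, 130 mm wide. Its -y and +x sides are free. Stands left or right of the middle, turned a little.
- bed (a point): Centre of the steel bed's top face, 75 mm above the bench; axes as the machine's. The chips lie here within 60 mm along x and 45 mm along y.
- tray (a point): Centre of the catch tray's inner floor, 122 mm along the machine's +y from the bed's centre, 5 mm above the bench; axes as the machine's. Inside 130 (x) x 102 (y) mm; walls 5 mm thick, rim 25 mm below the bed's top. Its near wall begins 1 mm beyond the bed's +y edge, so chips pushed over that edge fall in.
- cover: Loose guard cover: open-bottomed box 168 (x) x 148 (y) x 40 mm, yellow, clear window on top, black bar handle, about 0.3 kg. Origin at the centre of its lower rim, z up. At first it stands over the bed on corner stops inside it, its rim 15 mm below the bed's top, with 6 mm play all round; lift it 60 mm or more to clear bed, chips and panel.
- cover_handle (a point): Middle of the cover's handle bar, 81 mm above the cover's rim. The bar runs along the cover's x, 100 mm long, 14 mm wide (y) and 12 mm high, on two legs 42 mm from the middle; 35 mm clear space under it.
- mat: Flat blue mat, 210 (x) x 200 (y) x 3 mm, fixed on the bench; origin at the centre of its underside. The cover goes here, its rim then 3 mm above the bench.
- scraper: Scraper block, 0.15 kg: white blade bar 140 (x) x 26 (y) x 18 mm with a red grip 100 (x) x 20 (y) mm on it, 60 mm high in all; stands upright on the bare bench at the right. Origin at the centre of the blade's underside, z up. To sweep, move it broadside, along its y.
- scraper_grip (a point): Middle of the scraper's red grip, 42 mm above the blade's underside (18 mm below its top); 20 mm wide along y.
- chip0: Orange plastic chip, 18 x 30 x 12 mm, 12 g, loose on the bed under the cover; origin at the centre of its underside.
- chip1: A second chip like chip0.
- chip2: A third chip like chip0.
- jug: Clear plastic jug, 100 mm across, 120 mm high, with a handle; a bystander near the far edge of the work. Origin at the centre of its underside.
- bottle: White bottle with a blue cap, 60 mm across, 130 mm high; a bystander. Origin at the centre of its underside.
- core: Cardboard roll core standing on end, 100 mm across, 60 mm high; a bystander. Origin at the centre of its underside.
Things that resemble listed ones, but are neither listed nor needed, are in the scene too. What is meant by the cover is not purple, and is the larger of those in its own colour.

How it is judged:
On the way, in this order (a step that is already met when the one before it is completed fails the run):
1. the cover stands right way up on the mat, let go (horizontal distance between cover and mat below 0.035 m and height (world z) of cover below 0.008 m and angle between cover's own z axis and vertical below 0.06 rad and linear speed of cover below 0.03 m/s and contact force between the fingers and cover below 0.1 N), for 0.2 s.
2. all three chips lie in the catch tray (x of chip0 in the frame of tray between -0.066 and 0.066 m and y of chip0 in the frame of tray between -0.052 and 0.052 m and z of each of chip0, chip1, chip2 in the frame of tray below 0.04 m and linear speed of each of chip0, chip1, chip2 below 0.03 m/s and x of chip1 in the frame of tray between -0.066 and 0.066 m and y of chip1 in the frame of tray between -0.052 and 0.052 m and x of chip2 in the frame of tray between -0.066 and 0.066 m and y of chip2 in the frame of tray between -0.052 and 0.052 m), for 0.2 s.
At the end, for the whole second after the job is handed in: The cover stands right way up (within 0.06 rad) and still on the mat, its centre within 35 mm of the mat's centre; all three chips lie at rest inside the catch tray, below its rim; the scraper stands upright on its blade (within 0.1 rad) on the bench, let go and at rest (all of step 1 and all of step 2 and height (world z) of scraper below 0.006 m and angle between scraper's own z axis and vertical below 0.1 rad and linear speed of scraper below 0.03 m/s and contact force between each of the arm, the fingers and scraper below 0.1 N); the robot touches nothing.
It fails at once if a chip is touched by the gripper or arm (contact force between any of the fingers, the arm and chip0 above 0.3 N or contact force between any of the fingers, the arm and chip1 above 0.3 N or contact force between any of the fingers, the arm and chip2 above 0.3 N).
It fails at once if the cover is tipped more than 0.7 rad (angle between cover's own z axis and vertical above 0.7 rad).
It fails at once if the cover is dropped: let go over the mat with its rim more than 25 mm above the bench (horizontal distance between cover and mat below 0.1 m and height (world z) of cover above 0.025 m and contact force between each of the fingers, the arm and cover below 0.02 N).
It fails at once if the jug, bottle or core is moved more than 25 mm (distance of any of jug, bottle, core from where it was at the start of the episode above 0.025 m).
It also fails if it takes over 64 s, if anything falls off the work surface, if the arm or the gripper's body presses on something with over 40 N, if the wrist force passes 120 N, or if a joint passes its speed limit or range.

ROBOT

A 7-joint arm with a two-finger parallel gripper is mounted at the origin on the work surface. World frame = base frame: x ahead of the robot, y to its left, z up, the work surface at z = 0. Lengths are in m, angles in rad, forces in N, time in s.
With the tool pointing down it reaches from about 0.4 to 0.85 m from the base axis. Payload 10.4 kg.
Tool frame: the origin (TCP) lies at the very end of the fingers, on their centre line; the grasp point (between the pads) lies 19 mm behind it (grasp_offset is the distance from the TCP to the grasp point, in m); z points along the fingers, y is the line along which they close (so a half turn about z gives the same grasp; the last joint's range is limited). The gripper opens to 85 mm and grips with 20 to 120 N. Pads are 22 mm wide; open, the fingers measure 114 mm over their backs; the gripper's body (76 mm by 85 mm) begins 54 mm behind the grasp point. The pads swing forward as they close: fully open they stand 13 mm farther back than shut.
Start: joints at [-1.139, 0.332, -0.065, 1.46, 0.022, 1.35, -0.088], TCP at [0.275, 0.561, 0.231] pointing down, gripper open.
Joint ranges: [-2.6, 2.6], [-0.5, 2.12], [-1.47, 1.34], [0.16, 2.42], [-1.27, 4.41], [0.06, 2.06], [-2.6, 2.6]. Speed limits (rad/s): [2.22, 2.22, 2.79, 2.79, 3.14, 3.14, 3.14].

INTERFACE

Orientations are given as a unit quaternion [x, y, z, w].
In Python, from workcell import * gives the robot as it stands.
- The arm moves only by the tool jog_arm, never from a script. Its argument "plan" is a list of rows, each a list of 3 entries, a list of its own where there are three numbers: the turn, a rotation vector about the tool's x, y, z in rad, then the shift along the tool's x, y, z in m, then the finger opening in m, from 0 to 0.0854. A call has 1 to 8 rows; each row is the pose to reach, as a shift and turn from the pose commanded when the call began, along the tool's axes at that moment; what a row does not reach only later rows make up. A row lasts 1/12 s, in which the tool goes at most 41.7 mm and 7.16 degrees, less where a joint would pass 70% of its speed; a pose out of reach is approached as far as the arm can. A call with a gripper value outside its range is refused whole. The fingers move at their own pace and stop on an object; "force" is the grip in N (left out, the last holds). Time passes only in rows, so rows that repeat a pose let the fingers close. It gives the time, the measured TCP pose, the force, the opening and the grip force at its end, in the units of the state.
- get_obs(): the state, without advancing time (a new reading comes with each control period).
- camera(name): name is "side" or "top"; returns a dict with "img" (420x560x3 uint8, red, green, blue), "mtx" (3x3 intrinsics, pixels), "extrinsics" (4x4, takes a point from camera to world coordinates). Camera axes: x right, y down, z forward; pixel columns grow to the right and rows downward; lengths in m; the calibration is good to about 2 mm. A picture is of the moment at which its call begins. There is no depth.
- hand_in(): hands the job in; it is judged then, once.
The state is a dict: "clock": time; "joint_pos": joint angles; "joint_velocities": joint speeds; "tau": joint torques, N m; "position": TCP position; "ee_rot": TCP orientation; "ft_force": force on the tool from outside, world axes, zero at the start; "torque": the same for the moment, N m; "grip_width": opening from 0.0 (shut) to 1.0 (fully open); "grasp_force": force on a finger pad.
Only numpy, scipy, OpenCV 4.12 (cv2) and the standard library are available. Lean on these libraries where they do the work, as an engineer would, in place of code of your own. Each camera call takes 0.05 s, during which the arm holds its last target. There are 200 camera calls.

## Working session

There is one attempt and no reset: what is moved stays moved. The work goes in short steps, Python scripts to look and compute and a tool call to move; the robot and the scene stay as the last step left them, time stands still between calls to the robot, and variables do not carry over. Pictures are saved under pics/ and viewed, at most 13 in all, crops included, and the job is handed in when it is done.

Besides the shell and the picture viewer there is one more tool, called after ">>>" by a JSON object that holds its "method" and its "body", one argument or row to a line. jog_arm: Moves the arm, as the interface text tells. Its arguments: {"type":"object","properties":{"plan":{"type":"array"},"force":{"type":"number"}},"required":["plan"]}

```bash
mkdir -p pics
python3 - <<'E'
from workcell import *
import cv2,numpy as np
o=get_obs();print(o)
for n in("top","side"):
    c=camera(n);cv2.imwrite(f"pics/{n}0.png",c["img"][:,:,::-1]);print(n,c["mtx"].tolist(),np.round(c["extrinsics"],4).tolist())
E
```

```text
{'clock': 0.0, 'joint_pos': array([-1.13860062,  0.33286304, -0.06469755,  1.46098034,  0.02162863,
        1.34989543, -0.08847659]), 'joint_velocities': array([-0.00080139, -0.0002674 , -0.0001375 , -0.00103234,  0.00032971,
        0.00105545, -0.00074674]), 'tau': array([-1.52797606e-04, -6.25440502e+01,  4.89494484e-02, -3.91602087e+01,
        1.60936976e-02,  9.81323363e-03, -5.67918551e-05]), 'position': array([0.27439323, 0.56111046, 0.23050282]), 'ee_rot': array([ 2.25419108e-01,  9.74261618e-01, -7.15624880e-04, -1.15529166e-04]), 'ft_force': array([ 0.43623519, -0.29381889,  0.04322501]), 'torque': array([0.01699491, 0.03864165, 0.041792  ]), 'grasp_force': 0.0, 'grip_width': 1.0008129647537685}
top [[520.6734379702325, 0.0, 279.50339580556135], [0.0, 520.6734379702325, 210.53098772554853], [0.0, 0.0, 1.0]] [[-0.0065, -0.9954, 0.0957, 0.3462], [-0.9999, 0.0049, -0.0164, -0.0016], [0.0159, -0.0958, -0.9953, 1.7873], [0.0, 0.0, 0.0, 1.0]]
side [[401.7722545995284, 0.0, 284.41648057824557], [0.0, 401.7722545995284, 211.8756467615265], [0.0, 0.0, 1.0]] [[0.7959, -0.4328, 0.4233, -0.0339], [-0.6054, -0.5634, 0.5622, -0.7552], [-0.0048, -0.7038, -0.7104, 1.006], [0.0, 0.0, 0.0, 1.0]]
```

View pics/top0.png

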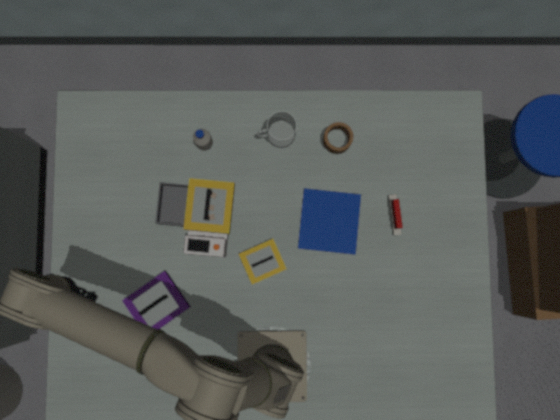

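View pics/side0.png

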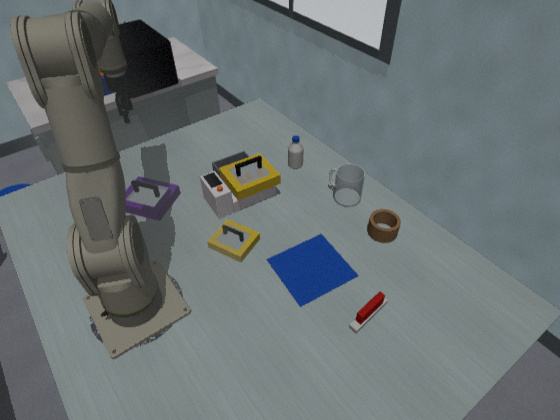

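The top view shows the target cover at (210,206) with its handle at (208,204), tray at its left (172,205), panel below (205,245). The mat is at (330,221), scraper at (396,214), and bottle, jug and core stand in the row above. The small yellow (263,262) and purple boxes are decoys.

```bash
cat > h.py <<'E'
from workcell import *
import cv2,numpy as np
from scipy.spatial.transform import Rotation as R
def ray(c,p,z):
    p=np.atleast_2d(p).astype(float);E=c["extrinsics"];K=c["mtx"]
    d=np.c_[p,np.ones(len(p))]@np.linalg.inv(K).T@E[:3,:3].T
    t=(z-E[2,3])/d[:,2];return (E[:3,3]+d*t[:,None])[:,:2]
def comps(m,amin=15):
    n,l,s,ce=cv2.connectedComponentsWithStats(m.astype(np.uint8))
    return [(l==i) for i in range(1,n) if s[i,4]>=amin]
def rect(c,m,z):
    """min area rect of a mask's pixels cast onto plane z: centre, long/short size, yaw of long axis"""
    k,_=cv2.findContours(m.astype(np.uint8),0,cv2.CHAIN_APPROX_NONE);k=max(k,key=cv2.contourArea)
    w=ray(c,k[:,0],z)
    r=cv2.minAreaRect((w*1000).astype(np.float32));b=cv2.boxPoints(r)
    e=[b[1]-b[0],b[2]-b[1]];e.sort(key=lambda v:-np.hypot(*v))
    a=np.degrees(np.arctan2(e[0][1],e[0][0]));a=(a+90)%180-90
    yy,xx=np.nonzero(m);ctr=ray(c,np.c_[xx,yy],z).mean(0)*1000
    return np.round(r[0],1),np.round([np.hypot(*v) for v in e],1),round(a,1),np.round(ctr,1)
def hsv(c): return cv2.cvtColor(c["img"],cv2.COLOR_RGB2HSV)
def rng(h,lo,hi): return cv2.inRange(h,np.array(lo),np.array(hi))>0
def pca_yaw(c,m,z):
    yy,xx=np.nonzero(m);w=ray(c,np.c_[xx,yy],z);v=np.linalg.svd(w-w.mean(0),full_matrices=False)[2][0]
    return round((np.degrees(np.arctan2(v[1],v[0]))+90)%180-90,1)
E
python3 - <<'E'
from h import *
c=camera("top");h=hsv(c)
def show(n,m,z,a=15):
    for k in comps(m,a):
        try: 
            yy,xx=np.nonzero(k);print(n,k.sum(),(xx.mean().round(),yy.mean().round()),rect(c,k,z),pca_yaw(c,k,z))
        except Exception as e: print(n,e)
W=np.zeros((420,560),bool);W[95:275,130:470]=1
show("mat",W&rng(h,(105,150,60),(125,255,255)),.003,500)
show("yellow",W&rng(h,(20,120,80),(35,255,255)),.1,200)
show("red",W&(rng(h,(0,150,60),(6,255,255))|rng(h,(172,150,60),(180,255,255))),.06,40)
show("dark",W&(h[:,:,2]<60),.147,40)
show("steel/tray",W&rng(h,(0,0,60),(180,60,100))&(np.arange(560)<190)[None],.05,100)
show("core",W&rng(h,(5,80,40),(18,255,255)),.06,100)
s=camera("side");hs=hsv(s)
W2=np.zeros((420,560),bool);W2[140:340,200:420]=1
for n,m,z in(("red",W2&(rng(hs,(0,150,60),(6,255,255))|rng(hs,(172,150,60),(180,255,255))),.05),("mat",W2&rng(hs,(105,150,60),(125,255,255)),.003),("dark",W2&(hs[:,:,2]<50),.141)):
    for k in comps(m,40): yy,xx=np.nonzero(k);print("side",n,k.sum(),(xx.mean().round(),yy.mean().round()),rect(s,k,z))
i=cv2.resize(c["img"][170:265,150:250],None,fx=7,fy=6,interpolation=cv2.INTER_CUBIC)
j=cv2.resize(s["img"][140:220,195:290],None,fx=0,fy=0,dsize=(0,0)) if 0 else None
cv2.imwrite("pics/crop.png",i[:,:,::-1])
E
```

```text
mat 3262 (np.float64(329.0), np.float64(221.0)) (array([ 481.8, -201.5]), array([202.5, 193. ], dtype=float32), np.float32(-6.4), array([ 481.1, -201.5])) -9.2
yellow 1095 (np.float64(209.0), np.float64(206.0)) (array([526.2, 200.9]), array([165.4, 148. ], dtype=float32), np.float32(-5.7), array([525.5, 200.6])) -5.7
yellow 445 (np.float64(263.0), np.float64(257.0)) (array([345.7,  28.5]), array([119.7, 105.6], dtype=float32), np.float32(-66.3), array([357.8,  25.9])) 87.8
red 151 (np.float64(397.0), np.float64(213.0)) (array([ 500.8, -422.3]), array([91.3, 18.7], dtype=float32), np.float32(6.0), array([ 501.3, -422.2])) 5.8
dark 72 (np.float64(343.0), np.float64(131.0)) (array([ 759.6, -232. ]), array([64.4, 27.9], dtype=float32), np.float32(52.8), array([ 761.5, -233.3])) 50.7
dark 67 (np.float64(329.0), np.float64(147.0)) (array([ 709.5, -191.9]), array([78.3, 25.7], dtype=float32), np.float32(50.8), array([ 708.5, -188.7])) 50.7
dark 98 (np.float64(160.0), np.float64(202.0)) (array([531.9, 349.6]), array([119.2,  13.9], dtype=float32), np.float32(-9.1), array([534.1, 348.8])) -6.
[... 1025 characters left out ...]
ay([116.6,  26.7], dtype=float32), np.float32(6.6), array([ 498.2, -428.9]))
side mat 3482 (np.float64(311.0), np.float64(269.0)) (array([ 484. , -203.1]), array([209. , 198.1], dtype=float32), np.float32(-6.4), array([ 480.4, -207.2]))
side dark 152 (np.float64(248.0), np.float64(164.0)) (array([519.5, 181.8]), array([112.9,  55. ], dtype=float32), np.float32(-5.8), array([521.7, 189.4]))
side dark 135 (np.float64(212.0), np.float64(180.0)) (array([383.3, 193.1]), array([62.8, 34.9], dtype=float32), np.float32(84.8), array([383.2, 192.7]))
side dark 59 (np.float64(237.0), np.float64(233.0)) (array([321.2, -51.7]), array([69.2, 20.6], dtype=float32), np.float32(-84.9), array([320.4, -55.8]))
```

View pics/crop.png

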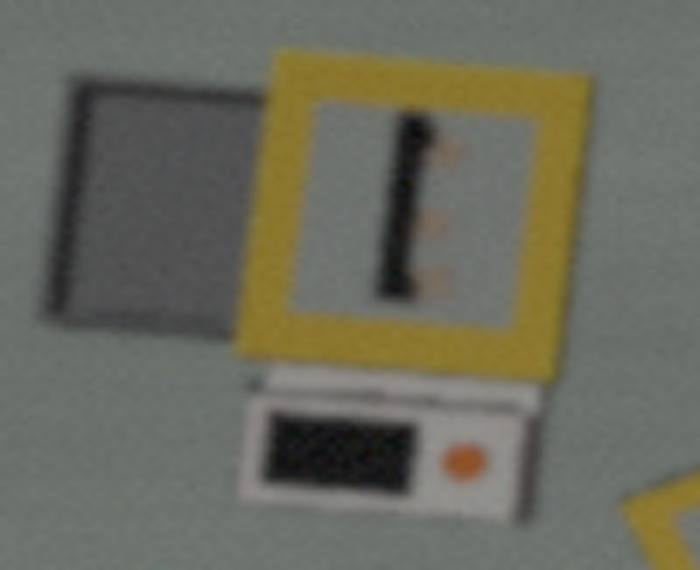

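The crop shows the cover square over the bed at yaw about -6°, with the handle bar at its centre and three faint chips along the middle, visible through the window. The sizes match the given ones: cover 165x148, bar 96x14, mat about 205x196.

```bash
cat > go.py <<'E'
import sys
from h import *
# args: x y z(mm) yaw of tool y axis (deg); prints turn and shift in tool axes, from measured pose
def go(x,y,z,yaw):
    o=get_obs();r=R.from_quat(o["ee_rot"]);p=o["position"]
    a=np.radians(yaw);ty=np.array([np.cos(a),np.sin(a),0]);tz=np.array([0,0,-1.]);tx=np.cross(ty,tz)
    t=R.from_matrix(np.c_[tx,ty,tz])
    print("turn",np.round((r.inv()*t).as_rotvec(),4),"shift",np.round(r.inv().apply(np.array([x,y,z])/1000-p),4),"pos",np.round(p,4),"F",np.round(o["ft_force"],1),"grip",round(o["grip_width"]*85.4,1),round(o["grasp_force"],1),"t",round(o["clock"],2))
if __name__=="__main__": go(*map(float,sys.argv[1:5]))
E
python3 go.py 525 200 200 84
```

```text
turn [-8.000e-04 -1.000e-04 -3.501e-01] shift [-0.3838 -0.2145  0.031 ] pos [0.2745 0.5613 0.2308] F [ 0.4 -0.6 -0.3] grip 85.8 0.0 t 0.2
```

>>> {"method": "jog_arm", "body": {
  "plan": [
    [[0,0,-0.35],[-0.384,-0.2145,0],0.06],
    [[0,0,-0.35],[-0.384,-0.2145,0],0.06],
    [[0,0,-0.35],[-0.384,-0.2145,0],0.06],
    [[0,0,-0.35],[-0.384,-0.2145,0],0.06],
    [[0,0,-0.35],[-0.384,-0.2145,0],0.06],
    [[0,0,-0.35],[-0.384,-0.2145,0],0.06],
    [[0,0,-0.35],[-0.384,-0.2145,0],0.06],
    [[0,0,-0.35],[-0.384,-0.2145,0],0.06]
  ],
  "force": 60
}}

```text
clock: 0.87
position: [0.4646, 0.2868, 0.2314]
ee_rot: [0.052, 0.999, 0.0, 0.0]
ft_force: [0.2, -0.2, -0.6]
grip_width: 0.702
grasp_force: 0.0
```

```bash
python3 go.py 525 200 200 84
```

```text
turn [0.0003 0.0001 0.    ] shift [-0.0691 -0.08    0.0314] pos [0.4646 0.2868 0.2314] F [ 0.2 -0.2 -0.6] grip 59.9 0.0 t 0.87
```

>>> {"method": "jog_arm", "body": {
  "plan": [
    [[0,0,0],[-0.069,-0.08,0],0.06],
    [[0,0,0],[-0.069,-0.08,0],0.06],
    [[0,0,0],[-0.069,-0.08,0.0],0.06],
    [[0,0,0],[-0.069,-0.08,0.03],0.06],
    [[0,0,0],[-0.069,-0.08,0.06],0.06],
    [[0,0,0],[-0.069,-0.08,0.06],0.06],
    [[0,0,0],[-0.069,-0.08,0.06],0.06]
  ]
}}

```text
clock: 1.45
position: [0.5231, 0.2017, 0.1705]
ee_rot: [0.052, 0.999, -0.001, -0.001]
ft_force: [0.5, 0.3, -0.2]
grip_width: 0.701
grasp_force: 0.0
```

Run:
```python
from go import *
go(525,200,122,84)
s=camera("side");cv2.imwrite("pics/s1.png",cv2.resize(s["img"][90:240,170:330],None,fx=4.5,fy=4,interpolation=2)[:,:,::-1])
```

```text
turn [-0.0017 -0.0027  0.0002] shift [-0.0022 -0.0014  0.0485] pos [0.5231 0.2017 0.1705] F [ 0.5  0.3 -0.2] grip 59.8 0.0 t 1.45
```

View pics/s1.png

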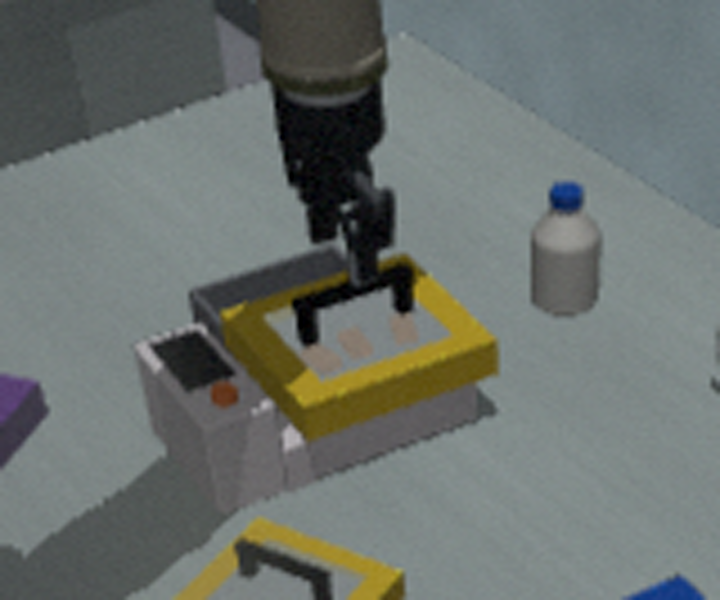

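The fingers hang centred above the bar, at crop (350,230), one on each side of it. I'll descend and grip.

>>> {"method": "jog_arm", "body": {
  "plan": [
    [[0,0,0],[-0.001,-0.001,0.025],0.06],
    [[0,0,0],[-0.001,-0.001,0.048],0.06],
    [[0,0,0],[-0.001,-0.001,0.048],0.06],
    [[0,0,0],[-0.001,-0.001,0.048],0.0],
    [[0,0,0],[-0.001,-0.001,0.048],0.0],
    [[0,0,0],[-0.001,-0.001,0.048],0.0],
    [[0,0,0],[-0.001,-0.001,0.048],0.0],
    [[0,0,0],[-0.001,-0.001,0.048],0.0]
  ],
  "force": 60
}}

```text
clock: 2.17
position: [0.526, 0.2015, 0.1254]
ee_rot: [0.052, 0.999, 0.001, 0.001]
ft_force: [-1.4, 0.6, 6.7]
grip_width: 0.15
grasp_force: 59.0
```

>>> {"method": "jog_arm", "body": {
  "plan": [
    [[0,0,0],[0,0,0],0.0],
    [[0,0,0],[0,0,0],0.0],
    [[0,0,0],[0,0,-0.01],0.0],
    [[0,0,0],[0,0,-0.02],0.0],
    [[0,0,0],[0,0,-0.04],0.0],
    [[0,0,0],[0,0,-0.06],0.0],
    [[0,0,0],[0,0,-0.08],0.0],
    [[0,0,0],[0,0,-0.1],0.0]
  ]
}}

```text
clock: 2.83
position: [0.5249, 0.2006, 0.2254]
ee_rot: [0.052, 0.999, 0.0, 0.0]
ft_force: [0.7, 1.0, -2.5]
grip_width: 0.15
grasp_force: 58.9
```

```bash
python3 go.py 482 -202 230 84
```

```text
turn [ 0.0003  0.0004 -0.0002] shift [ 0.0005 -0.4049 -0.0047] pos [0.5249 0.2006 0.2254] F [ 0.7  1.  -2.5] grip 12.8 58.9 t 2.83
```

>>> {"method": "jog_arm", "body": {
  "plan": [
    [[0,0,0],[0,-0.01,0],0.0],
    [[0,0,0],[0,-0.03,0],0.0],
    [[0,0,0],[0,-0.06,0],0.0],
    [[0,0,0],[0,-0.095,0],0.0],
    [[0,0,0],[0,-0.13,0],0.0],
    [[0,0,0],[0,-0.165,0],0.0],
    [[0,0,0],[0,-0.2,0],0.0],
    [[0,0,0],[0,-0.235,0],0.0]
  ]
}}

```text
clock: 3.5
position: [0.4993, -0.0352, 0.2232]
ee_rot: [0.053, 0.999, 0.0, -0.0]
ft_force: [0.5, -0.2, -2.5]
grip_width: 0.148
grasp_force: 59.0
```

>>> {"method": "jog_arm", "body": {
  "plan": [
    [[0,0,0],[0,-0.035,0],0.0],
    [[0,0,0],[0,-0.07,0],0.0],
    [[0,0,0],[0,-0.1,0],0.0],
    [[0,0,0],[0,-0.13,0],0.0],
    [[0,0,0],[0,-0.15,0],0.0],
    [[0,0,0],[0,-0.163,0],0.0],
    [[0,0,0],[0,-0.17,0],0.0],
    [[0,0,0],[0,-0.17,0],0.0]
  ]
}}

```text
clock: 4.17
position: [0.4817, -0.2037, 0.2231]
ee_rot: [0.054, 0.999, -0.0, -0.0]
ft_force: [-0.8, -0.1, -2.0]
grip_width: 0.148
grasp_force: 58.9
```

Run:
```python
from go import *
go(482,-202,68,84)
c=camera("top");h=hsv(c)
m=rng(h,(20,120,80),(35,255,255));m[:,:270]=0
for k in comps(m,200): print(rect(c,k,.2))
s=camera("side");cv2.imwrite("pics/s2.png",s["img"][:,:,::-1])
```

```text
turn [-0.0002 -0.0004 -0.0029] shift [-0.0002  0.0018  0.1551] pos [ 0.4817 -0.2037  0.2231] F [-0.8 -0.1 -2. ] grip 12.7 58.9 t 4.17
(array([ 487. , -162.5]), array([166.8,  65.3], dtype=float32), np.float32(-10.1), array([ 495.2, -153.3]))
```

View pics/s2.png

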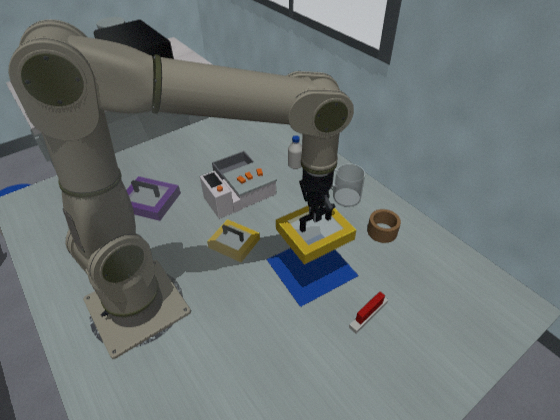

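The cover hangs level above the mat, and the three chips now lie in the open on the bed at (241,180), (250,176) and (260,172). I'll lower it.

>>> {"method": "jog_arm", "body": {
  "plan": [
    [[0,0,0],[0,0.001,0.02],0.0],
    [[0,0,0],[0,0.001,0.05],0.0],
    [[0,0,0],[0,0.001,0.08],0.0],
    [[0,0,0],[0,0.001,0.11],0.0],
    [[0,0,0],[0,0.001,0.135],0.0],
    [[0,0,0],[0,0.001,0.144],0.0],
    [[0,0,0],[0,0.001,0.148],0.0],
    [[0,0,0],[0,0.001,0.151],0.0]
  ]
}}

```text
clock: 4.93
position: [0.4834, -0.2004, 0.0727]
ee_rot: [0.052, 0.999, 0.0, 0.0]
ft_force: [0.5, -0.8, -2.1]
grip_width: 0.152
grasp_force: 58.9
```

>>> {"method": "jog_arm", "body": {
  "plan": [
    [[0,0,0],[0,0,0.001],0.0],
    [[0,0,0],[0,0,0.003],0.0],
    [[0,0,0],[0,0,0.004],0.0],
    [[0,0,0],[0,0,0.004],0.0]
  ]
}}

```text
clock: 5.27
position: [0.4831, -0.201, 0.0688]
ee_rot: [0.052, 0.999, 0.0, 0.001]
ft_force: [0.2, 0.2, -2.2]
grip_width: 0.151
grasp_force: 58.9
```

>>> {"method": "jog_arm", "body": {
  "plan": [
    [[0,0,0],[0,0,0.001],0.0],
    [[0,0,0],[0,0,0.002],0.0],
    [[0,0,0],[0,0,0.002],0.0]
  ]
}}

```text
clock: 5.52
position: [0.4832, -0.2011, 0.0683]
ee_rot: [0.053, 0.999, 0.001, 0.001]
ft_force: [-10.0, 3.5, 20.6]
grip_width: 0.145
grasp_force: 62.1
```

>>> {"method": "jog_arm", "body": {
  "plan": [
    [[0,0,0],[0,0,0],0.05],
    [[0,0,0],[0,0,0],0.05],
    [[0,0,0],[0,0,0],0.05],
    [[0,0,0],[0,0,0],0.05],
    [[0,0,0],[0,0,-0.01],0.05],
    [[0,0,0],[0,0,-0.03],0.05],
    [[0,0,0],[0,0,-0.07],0.05],
    [[0,0,0],[0,0,-0.11],0.05]
  ]
}}

```text
clock: 6.18
position: [0.4816, -0.201, 0.1774]
ee_rot: [0.053, 0.999, -0.0, -0.001]
ft_force: [1.7, 0.3, 0.8]
grip_width: 0.584
grasp_force: 0.0
```

Run:
```python
from go import *
go(501,-422,120,96)
c=camera("top");h=hsv(c)
m=rng(h,(20,120,80),(35,255,255));m[:,:290]=0
k=comps(m,60); m=np.any(k,0).astype(np.uint8)
pts=np.argwhere(m)[:,::-1];w=ray(c,pts,.043)*1000;print("cover",[np.round(v) if not np.isscalar(v) else v for v in cv2.minAreaRect(w.astype(np.float32))])
m=rng(h,(5,170,100),(18,255,255));m[:170]=0;m[235:]=0;m[:,:180]=0;m[:,240:]=0
for k in comps(m,6): print("chip",k.sum(),rect(c,k,.087))
m=(rng(h,(0,150,60),(6,255,255))|rng(h,(172,150,60),(180,255,255)));m[:,:370]=0;m[:190]=0;m[240:]=0;m[:,420:]=0
for k in comps(m,20): print("scr",rect(c,k,.06),k.sum())
cv2.imwrite("pics/t3.png",cv2.resize(c["img"][120:280,140:440],None,fx=2.6,fy=2.6,interpolation=2)[:,:,::-1])
```

```text
turn [-0.     -0.0026 -0.21  ] shift [-0.0427 -0.2178  0.0574] pos [ 0.4816 -0.201   0.1774] F [1.7 0.3 0.8] grip 49.9 0.0 t 6.18
cover [array([ 487., -165.]), array([ 71., 166.]), 81.21324157714844]
chip 21 (array([565.1, 194.3]), array([22.1,  8.8], dtype=float32), np.float32(63.1), array([564.8, 194.3]))
chip 22 (array([524.1, 201.2]), array([19.7,  9.9], dtype=float32), np.float32(89.7), array([522.8, 201.4]))
chip 20 (array([491.2, 201. ]), array([19.6,  9.8], dtype=float32), np.float32(-89.7), array([489.9, 199.6]))
scr (array([ 500.8, -421.9]), array([91.3, 18.5], dtype=float32), np.float32(6.0), array([ 500.9, -422. ])) 149
```

View pics/t3.png

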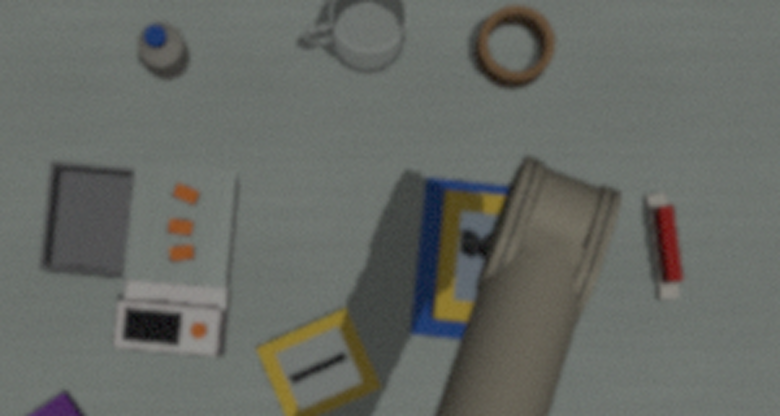

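The cover sits inside the mat's border, and the chips are clear on the bed at crop (185,194), (180,227) and (181,253). The jug, bottle and core are untouched. Next is the scraper.

>>> {"method": "jog_arm", "body": {
  "plan": [
    [[0,0,-0.21],[-0.043,-0.219,0],0.06],
    [[0,0,-0.21],[-0.043,-0.219,0],0.06],
    [[0,0,-0.21],[-0.043,-0.219,0],0.06],
    [[0,0,-0.21],[-0.043,-0.219,0],0.06],
    [[0,0,-0.21],[-0.043,-0.219,0],0.06],
    [[0,0,-0.21],[-0.043,-0.219,0],0.06],
    [[0,0,-0.21],[-0.043,-0.219,0.035],0.06],
    [[0,0,-0.21],[-0.043,-0.219,0.07],0.06]
  ]
}}

```text
clock: 6.9
position: [0.5028, -0.4267, 0.1077]
ee_rot: [-0.051, 0.999, -0.002, 0.001]
ft_force: [1.3, 0.4, -1.5]
grip_width: 0.701
grasp_force: 0.0
```

Run:
```python
from go import *
go(501,-422,28,96)
c=camera("top");h=hsv(c)
b=ray(c,[[231.5,186.2],[227.7,230.8],[191.2,184.6],[187.7,229.6]],.075)*1000;print("bed corners",b.round().tolist(),b.mean(0))
m=rng(h,(105,150,60),(125,255,255));m[:,:295]=0;m[:180]=0;m[260:]=0;m[:,370:]=0
yy,xx=np.nonzero(m);print("mat",[np.round(v) for v in cv2.minAreaRect((ray(c,np.c_[xx,yy],.003)*1000).astype(np.float32))[:2]])
m=rng(h,(20,120,80),(35,255,255));m[:,:290]=0;yy,xx=np.nonzero(m);print("cover",[np.round(v) for v in cv2.minAreaRect((ray(c,np.c_[xx,yy],.043)*1000).astype(np.float32))[:2]])
s=camera("side");cv2.imwrite("pics/s4.png",s["img"][150:400,220:500,::-1].repeat(2,0).repeat(2,1))
```

```text
turn [-0.0041  0.0027 -0.0026] shift [0.0015 0.0052 0.0796] pos [ 0.5028 -0.4267  0.1077] F [ 1.3  0.4 -1.5] grip 59.8 0.0 t 6.9
bed corners [[593.0, 129.0], [445.0, 141.0], [599.0, 262.0], [449.0, 272.0]] [521.3938929 200.8702982]
mat [array([ 481., -202.]), array([193., 203.])]
cover [array([ 483., -201.]), array([146., 165.])]
```

View pics/s4.png

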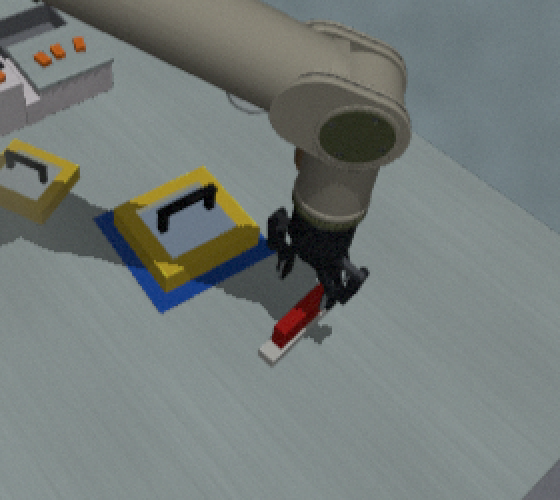

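The cover is centred on the mat to within 2 mm, and the gripper stands over the red grip with a finger on either side of it (crop 300,300).

>>> {"method": "jog_arm", "body": {
  "plan": [
    [[0,0,0],[0,0,0],0.06],
    [[0,0,0],[0,0,0.01],0.06],
    [[0,0,0],[0,0,0.01],0.06]
  ]
}}

```text
clock: 7.25
position: [0.5032, -0.4232, 0.0972]
ee_rot: [-0.053, 0.999, -0.0, 0.001]
ft_force: [-0.3, 0.1, -0.4]
grip_width: 0.704
grasp_force: 0.0
```

```bash
python3 go.py 501 -422 28 96
```

```text
turn [-0.0008  0.0014  0.0012] shift [0.0022 0.0015 0.0692] pos [ 0.5032 -0.4232  0.0972] F [-0.3  0.1 -0.4] grip 60.1 0.0 t 7.25
```

>>> {"method": "jog_arm", "body": {
  "plan": [
    [[0,0,0],[0.002,0.001,0.03],0.06],
    [[0,0,0],[0.002,0.001,0.06],0.06],
    [[0,0,0],[0.002,0.001,0.069],0.06],
    [[0,0,0],[0.002,0.001,0.069],0.06],
    [[0,0,0],[0.002,0.001,0.069],0.0],
    [[0,0,0],[0.002,0.001,0.069],0.0],
    [[0,0,0],[0.002,0.001,0.069],0.0],
    [[0,0,0],[0.002,0.001,0.069],0.0]
  ],
  "force": 60
}}

```text
clock: 7.92
position: [0.5015, -0.4233, 0.0292]
ee_rot: [-0.053, 0.999, -0.001, 0.001]
ft_force: [0.3, 0.3, 5.9]
grip_width: 0.221
grasp_force: 58.9
```

>>> {"method": "jog_arm", "body": {
  "plan": [
    [[0,0,0],[0,0,0],0.0],
    [[0,0,0],[0,0,0],0.0],
    [[0,0,0],[0,0,0],0.0],
    [[0,0,0],[0,0,-0.01],0.0]
  ]
}}

```text
clock: 8.25
position: [0.5001, -0.422, 0.0369]
ee_rot: [-0.053, 0.999, 0.0, -0.0]
ft_force: [-0.0, 0.2, -2.3]
grip_width: 0.225
grasp_force: 58.8
```

>>> {"method": "jog_arm", "body": {
  "plan": [
    [[0,0,0],[0,0,-0.03],0.0],
    [[0,0,0],[0,0,-0.065],0.0],
    [[0,0,0],[0,0,-0.105],0.0],
    [[0,0,0],[0,0,-0.145],0.0],
    [[0,0,0],[0,0.03,-0.145],0.0],
    [[0,0,0.05],[0,0.065,-0.145],0.0],
    [[0,0,0.1],[0,0.105,-0.145],0.0],
    [[0,0,0.21],[0,0.145,-0.145],0.0]
  ]
}}

```text
clock: 8.92
position: [0.4848, -0.2782, 0.183]
ee_rot: [0.052, 0.999, 0.0, 0.0]
ft_force: [0.4, 0.8, -1.2]
grip_width: 0.223
grasp_force: 59.2
```

```bash
python3 go.py 519 161 150 84
```

```text
turn [0.0002 0.0006 0.0007] shift [0.0115 0.4403 0.0331] pos [ 0.4848 -0.2782  0.183 ] F [ 0.4  0.8 -1.2] grip 19.0 59.2 t 8.92
```

>>> {"method": "jog_arm", "body": {
  "plan": [
    [[0,0,0],[0.001,0.035,0],0.0],
    [[0,0,0],[0.002,0.075,0],0.0],
    [[0,0,0],[0.003,0.115,0],0.0],
    [[0,0,0],[0.004,0.155,0],0.0],
    [[0,0,0],[0.005,0.195,0],0.0],
    [[0,0,0],[0.006,0.235,0],0.0],
    [[0,0,0],[0.007,0.275,0],0.0],
    [[0,0,0],[0.008,0.315,0],0.0]
  ]
}}

```text
clock: 9.58
position: [0.5091, 0.0364, 0.1834]
ee_rot: [0.051, 0.999, 0.0, 0.001]
ft_force: [1.0, -0.5, -0.9]
grip_width: 0.225
grasp_force: 59.2
```

>>> {"method": "jog_arm", "body": {
  "plan": [
    [[0,0,0],[0.001,0.03,0],0.0],
    [[0,0,0],[0.002,0.06,0],0.0],
    [[0,0,0],[0.002,0.085,0],0.0],
    [[0,0,0],[0.003,0.105,0],0.0],
    [[0,0,0],[0.003,0.118,0.01],0.0],
    [[0,0,0],[0.003,0.12,0.033],0.0],
    [[0,0,0],[0.003,0.12,0.05],0.0],
    [[0,0,0],[0.003,0.12,0.05],0.0]
  ]
}}

```text
clock: 10.25
position: [0.5165, 0.1532, 0.1288]
ee_rot: [0.051, 0.999, -0.001, -0.002]
ft_force: [-0.5, -0.7, -2.3]
grip_width: 0.227
grasp_force: 59.2
```

Run:
```python
from go import *
go(519,161,106,84)
s=camera("side");cv2.imwrite("pics/s5.png",cv2.resize(s["img"][120:240,180:320],None,fx=5,fy=5,interpolation=2)[:,:,::-1])
```

```text
turn [-0.0032 -0.0048  0.003 ] shift [-0.0018  0.0081  0.0227] pos [0.5165 0.1532 0.1288] F [-0.5 -0.7 -2.3] grip 19.4 59.2 t 10.25
```

View pics/s5.png

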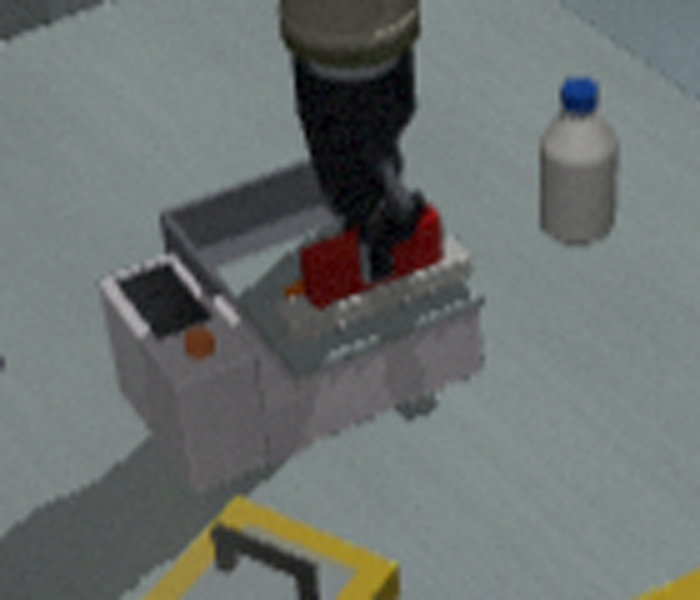

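The scraper hangs over the bed's near edge, behind the chips and square to the bed. The blade end keeps clear of the panel. I'll lower it to just above the steel.

>>> {"method": "jog_arm", "body": {
  "plan": [
    [[0,0,0],[0,0.002,0.01],0.0],
    [[0,0,0],[0,0.002,0.018],0.0],
    [[0,0,0],[0,0.002,0.022],0.0],
    [[0,0,0],[0,0.002,0.023],0.0],
    [[0,0,0],[0,0.002,0.023],0.0]
  ]
}}

```text
clock: 10.72
position: [0.5187, 0.1562, 0.1092]
ee_rot: [0.051, 0.999, -0.0, -0.0]
ft_force: [-0.6, 0.1, -1.4]
grip_width: 0.225
grasp_force: 59.2
```

```bash
python3 go.py 528 258 105 84
```

```text
turn [-0.0001 -0.0002  0.0031] shift [0.0011 0.1022 0.0042] pos [0.5187 0.1562 0.1092] F [-0.6  0.1 -1.4] grip 19.2 59.2 t 10.72
```

>>> {"method": "jog_arm", "body": {
  "plan": [
    [[0,0,0],[0,0,0.002],0.0],
    [[0,0,0],[0,0,0.0035],0.0],
    [[0,0,0],[0,0.007,0.0035],0.0],
    [[0,0,0],[0,0.014,0.0035],0.0],
    [[0,0,0],[0,0.021,0.0035],0.0],
    [[0,0,0],[0,0.028,0.0035],0.0],
    [[0,0,0],[0,0.035,0.0035],0.0],
    [[0,0,0],[0,0.042,0.0035],0.0]
  ]
}}

```text
clock: 11.38
position: [0.523, 0.1992, 0.1058]
ee_rot: [0.05, 0.999, 0.0, 0.0]
ft_force: [0.8, 0.0, -1.9]
grip_width: 0.224
grasp_force: 59.2
```

>>> {"method": "jog_arm", "body": {
  "plan": [
    [[0,0,0],[0,0.008,0],0.0],
    [[0,0,0],[0,0.016,0],0.0],
    [[0,0,0],[0,0.024,0],0.0],
    [[0,0,0],[0,0.032,0],0.0],
    [[0,0,0],[0,0.04,0],0.0],
    [[0,0,0],[0,0.048,0],0.0],
    [[0,0,0],[0,0.056,0],0.0],
    [[0,0,0],[0,0.063,0],0.0]
  ]
}}

```text
clock: 12.05
position: [0.5294, 0.2619, 0.1058]
ee_rot: [0.051, 0.999, 0.0, -0.0]
ft_force: [0.4, 1.4, -1.2]
grip_width: 0.228
grasp_force: 59.2
```

Run:
```python
from go import *
go(528,260,105,84)
c=camera("top");s=camera("side")
a=cv2.resize(c["img"][170:260,140:250],(400,330),interpolation=2);b=cv2.resize(s["img"][130:230,190:310],(400,330),interpolation=2)
cv2.imwrite("pics/s6.png",np.hstack([a,b])[:,:,::-1])
```

```text
turn [ 0.0002 -0.      0.0036] shift [ 0.0012 -0.002   0.0008] pos [0.5294 0.2619 0.1058] F [ 0.4  1.4 -1.2] grip 19.5 59.2 t 12.05
```

View pics/s6.png

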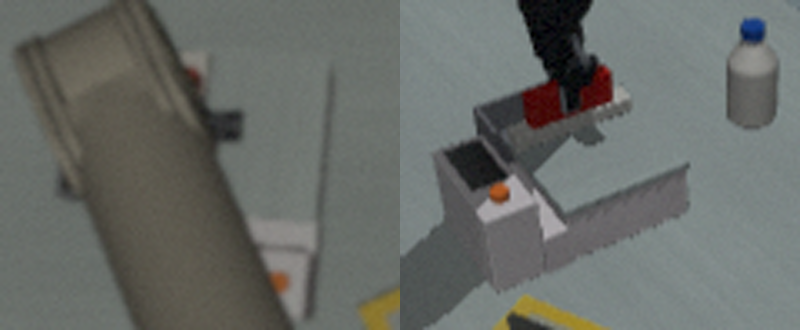

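The bed is empty and the blade is at its far edge. I'll nudge it on a little, then lift and draw back.

>>> {"method": "jog_arm", "body": {
  "plan": [
    [[0,0,0],[0,0.006,0],0.0],
    [[0,0,0],[0,0.01,0],0.0],
    [[0,0,0],[0,0.01,0],0.0],
    [[0,0,0],[0,0.01,-0.03],0.0],
    [[0,0,0],[0,0.01,-0.07],0.0],
    [[0,0,0],[0,-0.02,-0.078],0.0],
    [[0,0,0],[0,-0.06,-0.078],0.0],
    [[0,0,0],[0,-0.1,-0.078],0.0]
  ]
}}

```text
clock: 12.82
position: [0.5194, 0.1607, 0.1848]
ee_rot: [0.05, 0.999, 0.001, 0.001]
ft_force: [1.2, -1.9, -1.9]
grip_width: 0.222
grasp_force: 59.4
```

>>> {"method": "jog_arm", "body": {
  "plan": [
    [[0,0,0],[0,-0.04,0],0.0],
    [[0,0,0],[0,-0.08,0],0.0],
    [[0,0,0],[0,-0.12,0],0.0],
    [[0,0,0],[0,-0.16,0],0.0],
    [[0,0,0],[0,-0.2,0],0.0],
    [[0,0,0],[0,-0.24,0],0.0],
    [[0,0,0],[0,-0.27,0],0.0],
    [[0,0,0],[0,-0.28,0],0.0]
  ]
}}

```text
clock: 13.48
position: [0.4896, -0.1229, 0.1842]
ee_rot: [0.054, 0.999, -0.001, 0.0]
ft_force: [-0.7, 0.3, -1.3]
grip_width: 0.221
grasp_force: 59.3
```

Run:
```python
from go import *
go(501,-422,180,96)
c=camera("top");h=hsv(c);s=camera("side")
m=rng(h,(5,150,80),(18,255,255));m[:170]=0;m[235:]=0;m[:,:145]=0;m[:,240:]=0
u=np.array([np.cos(np.radians(-6)),np.sin(np.radians(-6))]);v=np.array([-u[1],u[0]]);t=np.array([523,201])+122*v
for k in comps(m,5):
    yy,xx=np.nonzero(k);w=ray(c,np.c_[xx,yy],.015).mean(0)*1000-t;print("chip in tray frame",k.sum(),xx.mean().round(),yy.mean().round(),np.round([w@u,w@v]))
a=cv2.resize(c["img"][170:260,140:250],(400,330),interpolation=2);b=cv2.resize(s["img"][130:230,190:310],(400,330),interpolation=2)
cv2.imwrite("pics/s7.png",np.hstack([a,b])[:,:,::-1])
```

```text
turn [-0.0012  0.0006 -0.213 ] shift [-0.0436 -0.2961  0.0046] pos [ 0.4896 -0.1229  0.1842] F [-0.7  0.3 -1.3] grip 18.9 59.3 t 13.48
chip in tray frame 31 182.0 195.0 [ 37. -16.]
chip in tray frame 31 181.0 206.0 [ -1. -16.]
chip in tray frame 32 180.0 214.0 [-30. -16.]
```

View pics/s7.png

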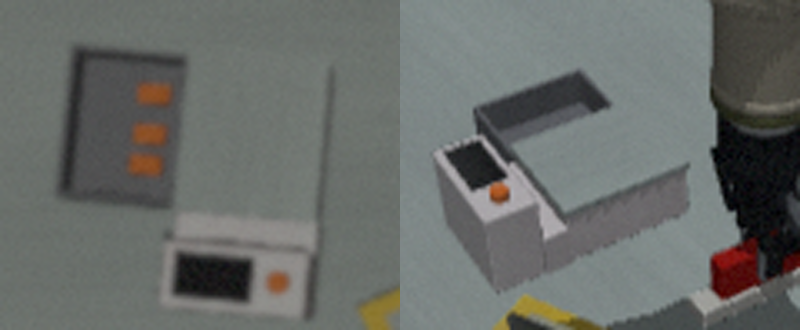

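All three chips lie flat in the tray, at left crop (153,95), (150,133) and (146,165), and the bed is empty. The scraper goes back to its place now.

>>> {"method": "jog_arm", "body": {
  "plan": [
    [[0,0,0],[-0.005,-0.035,0],0.0],
    [[0,0,0],[-0.01,-0.075,0],0.0],
    [[0,0,0],[-0.015,-0.115,0],0.0],
    [[0,0,-0.05],[-0.022,-0.155,0],0.0],
    [[0,0,-0.1],[-0.03,-0.195,0],0.0],
    [[0,0,-0.15],[-0.037,-0.235,0],0.0],
    [[0,0,-0.2],[-0.042,-0.27,0],0.0],
    [[0,0,-0.213],[-0.044,-0.296,0],0.0]
  ]
}}

```text
clock: 14.25
position: [0.5055, -0.4174, 0.1831]
ee_rot: [-0.058, 0.998, 0.0, -0.0]
ft_force: [-0.5, 0.7, -1.1]
grip_width: 0.223
grasp_force: 59.3
```

>>> {"method": "jog_arm", "body": {
  "plan": [
    [[0,0,0],[0,0,0.015],0.0],
    [[0,0,0],[0,0,0.045],0.0],
    [[0,0,0],[0,0,0.08],0.0],
    [[0,0,0],[0,0,0.115],0.0],
    [[0,0,0],[0,0,0.14],0.0],
    [[0,0,0],[0,0,0.149],0.0],
    [[0,0,0],[0,0,0.152],0.0],
    [[0,0,0],[0,0,0.152],0.0]
  ]
}}

```text
clock: 14.92
position: [0.5056, -0.4155, 0.0321]
ee_rot: [-0.056, 0.998, 0.0, 0.0]
ft_force: [0.0, 0.7, -0.4]
grip_width: 0.222
grasp_force: 59.4
```

```bash
python3 go.py 501 -422 29 96
```

```text
turn [0.0003 0.0004 0.0079] shift [ 0.0053 -0.006   0.0031] pos [ 0.5056 -0.4155  0.0321] F [ 0.   0.7 -0.4] grip 18.9 59.4 t 14.92
```

>>> {"method": "jog_arm", "body": {
  "plan": [
    [[0,0,0],[0,0,0.001],0.0],
    [[0,0,0],[0,0,0.002],0.0],
    [[0,0,0],[0,0,0.003],0.0],
    [[0,0,0],[0,0,0.0035],0.0],
    [[0,0,0],[0,0,0.0035],0.0]
  ]
}}

```text
clock: 15.33
position: [0.5052, -0.4164, 0.0292]
ee_rot: [-0.056, 0.998, -0.0, 0.001]
ft_force: [-1.2, 0.9, 4.0]
grip_width: 0.226
grasp_force: 60.0
```

In contact (+4 N); release and retreat.

>>> {"method": "jog_arm", "body": {
  "plan": [
    [[0,0,0],[0,0,0],0.06],
    [[0,0,0],[0,0,0],0.06],
    [[0,0,0],[0,0,0],0.06],
    [[0,0,0],[0,0,0],0.06],
    [[0,0,0],[0,0,-0.01],0.06],
    [[0,0,0],[0,0,-0.04],0.06],
    [[0,0,0],[0,0,-0.08],0.06],
    [[0,0,0],[0,0,-0.12],0.06]
  ]
}}

```text
clock: 16.0
position: [0.504, -0.4159, 0.1498]
ee_rot: [-0.056, 0.998, 0.0, -0.001]
ft_force: [1.3, -0.8, 0.2]
grip_width: 0.703
grasp_force: 0.0
```

>>> {"method": "jog_arm", "body": {
  "plan": [
    [[0,0,0],[0,0,-0.03],0.06],
    [[0,0,0],[0,0,-0.05],0.06],
    [[0,0,0],[0,0,-0.05],0.06],
    [[0,0,0],[0,0,-0.05],0.06]
  ]
}}

```text
clock: 16.33
position: [0.5051, -0.4166, 0.2001]
ee_rot: [-0.056, 0.998, -0.001, 0.001]
ft_force: [0.5, 0.2, -0.6]
grip_width: 0.703
grasp_force: 0.0
```

Run:
```python
from go import *
go(501,-422,29,96)
s=camera("side");cv2.imwrite("pics/s8.png",s["img"][:,:,::-1])
```

```text
turn [-0.0016  0.0023  0.0067] shift [ 0.0051 -0.0046  0.1711] pos [ 0.5051 -0.4166  0.2001] F [ 0.5  0.2 -0.6] grip 60.0 0.0 t 16.33
```

View pics/s8.png

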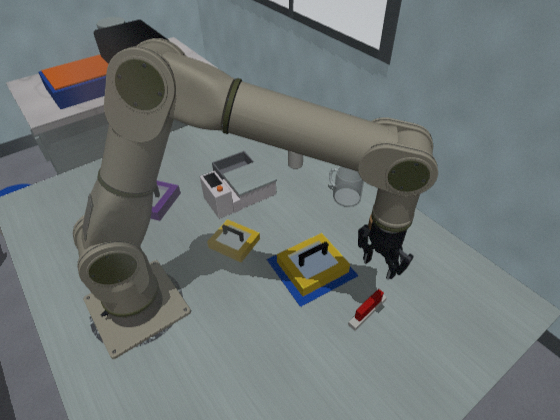

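The scraper stands upright at (368,308), the cover is on the mat at (313,265), and the gripper is clear of everything. Handing in.

```bash
python3 -c "
from workcell import *
print(hand_in())"
```

```text
the job is handed in; nothing more can be done
None
```

I handed the job in at about 16 s of the 64 s allowed, but no verdict came back: in the last pictures the cover is upright near the mat's centre (measured about 2 mm off), all three chips lie in the catch tray, and the scraper stands on its blade on the bench.

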